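# Find and open the empty bay

## Robot

A 6-joint arm with a two-finger parallel gripper is mounted at the origin on the work surface; the furniture and walls round the work are solid. World frame = base frame: x ahead of the robot, y to its left, z up, the work surface at z = 0. Lengths are in m, angles in degrees, forces in N, time in s.
With the tool pointing down it reaches from about 0.425 to 0.925 m from the base axis. Payload 12.5 kg.
Tool frame: the origin (TCP) lies at the centre of the arm's flange, where the gripper is bolted on; the fingertips stand 173 mm ahead of it and the grasp point (between the pads) lies 155 mm ahead of it (env.finger_overhang is the distance from the TCP to the fingertips, in m); z points along the fingers, y is the line along which they close (so a half turn about z gives the same grasp; the last joint's range is limited). The gripper opens to 85 mm and grips with 20 to 120 N. Pads are 22 mm wide; open, the fingers measure 114 mm over their backs; the gripper's body (76 mm by 85 mm) begins 54 mm behind the grasp point. The pads swing forward as they close: fully open they stand 13 mm farther back than shut.
Start: joints at [61.501, 28.126, 89.318, -0, 62.55, -6.05], TCP at [0.239, 0.578, 0.405] pointing down, gripper open.
Joint ranges: [-177.58, 177.58], [-47.91, 125.51], [2.72, 160], [-65.01, 245.01], [3.68, 167.84], [-153.87, 153.87]. Speed limits (degrees/s): [127.2, 127.2, 159.86, 180, 180, 180].

## Interface

Orientations are given as a 3x3 rotation matrix whose columns are the frame's x, y, z axes.
In Python, from plant import env gives the robot as it stands.
- The arm moves only by the shell command python3 -m handwheel 'ROWS'. ROWS is JSON, a list that holds one entry, the list of rows, each a list of 7 numbers: the shift along the tool's x, y, z normalised to -1 to 1, where 1 is 0.04 m, then the turn, a rotation vector about the tool's x, y, z normalised to -1 to 1, where 1 is 4 degrees, then the closure, from 0 (fully open) to 1 (shut). In form: [[[tx, ty, tz, ax, ay, az, grip], ...]]. A call has 1 to 12 rows; each row shifts and turns the commanded pose from where the row before left it, along the tool's axes as they then stand; what a row does not reach is not made up. A row lasts 1/12 s, in which the tool goes at most 41.7 mm and 7.16 degrees, less where a joint would pass 70% of its speed; a pose out of reach is approached as far as the arm can. A call with a number of a shift or a turn outside -1 to 1 is refused whole. A call with a gripper value outside its range is refused whole. The fingers move at their own pace and stop on an object; the grip force is fixed at half the most. Time passes only in rows, so rows that do not move let the fingers close. It gives the time, the measured TCP pose, the force, the opening and the grip force at its end, in the units of the state.
- env.read_state(): the state, without advancing time (a new reading comes with each control period).
- env.read_camera(name): name is "side" or "top" or "wrist"; returns the picture (420x560x3 uint8, red, green, blue); there is no depth.
- env.get_calibration(name): a dict with "K" (3x3 intrinsics, pixels), "camera_from_world" (4x4, takes a point from world to camera coordinates). Camera axes: x right, y down, z forward; pixel columns grow to the right and rows downward; lengths in m; the calibration is good to about 2 mm. The wrist camera is an equidistant fisheye: a pixel r from the principal point sees the ray r / f radians off the axis. A picture is of the moment at which its call begins: read the wrist's pose just before it. get_calibration takes no time and is no camera call; for the wrist camera it gives the pose at the moment of the call.
- env.close_job(): hands the job in; it is judged then, once.
The state is a dict: "time_s": time; "joint_pos": joint angles; "dq": joint speeds; "joint_torque": joint torques, N m; "position": TCP position; "tool_rot": TCP orientation; "contact_force": force on the tool from outside, world axes, zero at the start; "wrist_torque": the same for the moment, N m; "grip_width": finger opening in m; "finger_force": force on a finger pad.
Only numpy, scipy, OpenCV 4.12 (cv2) and the standard library are available. Lean on these libraries where they do the work, as an engineer would, in place of code of your own. Each camera call takes 0.05 s, during which the arm holds its last target. There are 200 camera calls.

## Task

The parts box has four identical panels that pivot about their middles; three bays are packed full, so their panels sit firm, and one bay is empty, so its panel rocks. With the fingertips, press on an end of each panel in turn until you find the one that rocks, then push its raised end over until the panel stands upright, so that the bay can be loaded. Lift nothing, leave the other panels shut, and leave the can, post and bottles round the box standing where they are.

Things in the scene. Friction and masses are not known exactly. Their poses are not given: they have to be found in the camera images.
- box: Grey parts box bolted to the table, 130 x 330 x 62 mm (its x, y, z), origin at the centre of its underside, z up. Its x axis points roughly away from the robot, its y axis along the row of four panels, to the robot's left. It cannot move. Its top is level, 62 mm above the table; four small bolted feet (at most 11 mm high) stick out up to 19 mm from its two long sides. Each bay under a panel is 100 mm long (box x) by 68 mm wide (box y).
- panel_1_top (a point): Centre of the top face of panel 1 of 4 (counted along the box from its left, +y, end; box y = 117 mm). The four panels are identical: aluminium, 96 mm along box x, 64 mm along box y, 6 mm thick, three fine ribs across each end, top flush with the box top when shut. The point's axes are the panel's: z out of its top face, parallel to the box's axes when shut.
- panel_2_top (a point): Centre of the top face of panel 2 of 4 (counted along the box from its left, +y, end; box y = 39 mm). The four panels are identical: aluminium, 96 mm along box x, 64 mm along box y, 6 mm thick, three fine ribs across each end, top flush with the box top when shut. The point's axes are the panel's: z out of its top face, parallel to the box's axes when shut.
- panel_3_top (a point): Centre of the top face of panel 3 of 4 (counted along the box from its left, +y, end; box y = -39 mm). The four panels are identical: aluminium, 96 mm along box x, 64 mm along box y, 6 mm thick, three fine ribs across each end, top flush with the box top when shut. The point's axes are the panel's: z out of its top face, parallel to the box's axes when shut.
- panel_4_top (a point): Centre of the top face of panel 4 of 4 (counted along the box from its left, +y, end; box y = -117 mm). The four panels are identical: aluminium, 96 mm along box x, 64 mm along box y, 6 mm thick, three fine ribs across each end, top flush with the box top when shut. The point's axes are the panel's: z out of its top face, parallel to the box's axes when shut.
- panel_1 (a joint): Tilt of panel 1 (rad) about box y through its middle: 0 level, + = far (+x) end down, near end up; stops at +-1.48 (upright). Over a full bay it gives under 0.05. Over the empty bay it turns either way at 1 to 3 N on an end and stays as left. Smooth (friction 0.25): pushed level from outside, the raised end goes over easily once 20 mm above the box top; it ends 45 mm above.
- panel_2 (a joint): Tilt of panel 2 (rad) about box y through its middle: 0 level, + = far (+x) end down, near end up; stops at +-1.48 (upright). Over a full bay it gives under 0.05. Over the empty bay it turns either way at 1 to 3 N on an end and stays as left. Smooth (friction 0.25): pushed level from outside, the raised end goes over easily once 20 mm above the box top; it ends 45 mm above.
- panel_3 (a joint): Tilt of panel 3 (rad) about box y through its middle: 0 level, + = far (+x) end down, near end up; stops at +-1.48 (upright). Over a full bay it gives under 0.05. Over the empty bay it turns either way at 1 to 3 N on an end and stays as left. Smooth (friction 0.25): pushed level from outside, the raised end goes over easily once 20 mm above the box top; it ends 45 mm above.
- panel_4 (a joint): Tilt of panel 4 (rad) about box y through its middle: 0 level, + = far (+x) end down, near end up; stops at +-1.48 (upright). Over a full bay it gives under 0.05. Over the empty bay it turns either way at 1 to 3 N on an end and stays as left. Smooth (friction 0.25): pushed level from outside, the raised end goes over easily once 20 mm above the box top; it ends 45 mm above.
- can: Screw-top can, black foot and ribbed cream lid, 37 mm across, 58 mm high, standing loose on the table beside the box, origin at the centre of its underside. To be left alone.
- post: Plain steel post standing upright, 13 mm across, 75 mm high, standing loose on the table beside the box, origin at the centre of its underside. To be left alone.
- vial: Small white screw-cap bottle, 22 mm across, 60 mm high, standing loose on the table beside the box, origin at the centre of its underside. To be left alone.
- bottle: Small amber screw-cap bottle, 27 mm across, 65 mm high, standing loose on the table beside the box, origin at the centre of its underside. To be left alone.

How it is judged (in metres and radians):
At the end, for the whole second after the job is handed in: One panel stands open, its face tilted more than 1.15 rad (66 degrees) from level either way and at rest; the other three are within 0.1 rad of level (((angle between panel_1_top's own z axis and vertical above 1.15 rad and velocity of joint panel_1 between -0.1 and 0.1 rad/s and angle between each of panel_2_top, panel_3_top, panel_4_top's own z axis and vertical below 0.1 rad) or (angle between panel_2_top's own z axis and vertical above 1.15 rad and velocity of joint panel_2 between -0.1 and 0.1 rad/s and angle between each of panel_1_top, panel_3_top, panel_4_top's own z axis and vertical below 0.1 rad) or (angle between panel_3_top's own z axis and vertical above 1.15 rad and velocity of joint panel_3 between -0.1 and 0.1 rad/s and angle between each of panel_1_top, panel_2_top, panel_4_top's own z axis and vertical below 0.1 rad) or (angle between panel_4_top's own z axis and vertical above 1.15 rad and velocity of joint panel_4 between -0.1 and 0.1 rad/s and angle between each of panel_1_top, panel_2_top, panel_3_top's own z axis and vertical below 0.1 rad))); the robot touches nothing.
It fails at once if the can is knocked over, lifted or moved more than 15 mm (distance of can from where it was at the start of the episode above 0.015 m or angle between can's own z axis and vertical above 0.35 rad).
It fails at once if the post is knocked over, lifted or moved more than 15 mm (distance of post from where it was at the start of the episode above 0.015 m or angle between post's own z axis and vertical above 0.35 rad).
It fails at once if the vial is knocked over, lifted or moved more than 15 mm (distance of vial from where it was at the start of the episode above 0.015 m or angle between vial's own z axis and vertical above 0.35 rad).
It fails at once if the bottle is knocked over, lifted or moved more than 15 mm (distance of bottle from where it was at the start of the episode above 0.015 m or angle between bottle's own z axis and vertical above 0.35 rad).
It also fails if it takes over 48 s, if anything falls off the work surface, if the arm or the gripper's body presses on something with over 40 N, if the wrist force passes 120 N, or if a joint passes its speed limit or range.

## Working session

There is one attempt and no reset: what is moved stays moved. The work goes in short steps, Python scripts to look and compute and a shell command to move; the robot and the scene stay as the last step left them, time stands still between calls to the robot, and variables do not carry over. Pictures are saved under pics/ and viewed, at most 10 in all, crops included, and the job is handed in when it is done.

```bash
mkdir -p pics; python3 - <<'E'
from plant import env
import cv2,numpy as np
np.set_printoptions(precision=4,suppress=True)
for n in("top","side"):
    cv2.imwrite(f"pics/{n}0.png",env.read_camera(n)[:,:,::-1]); c=env.get_calibration(n);print(n,c["K"],c["camera_from_world"])
print(env.read_state())
E
```

```text
top [[437.9843   0.     281.2013]
 [  0.     437.9843 208.1018]
 [  0.       0.       1.    ]] [[ 0.014  -0.9999 -0.0006  0.0452]
 [-0.9881 -0.0138 -0.1529  0.6115]
 [ 0.1529  0.0027 -0.9882  0.9735]
 [ 0.      0.      0.      1.    ]]
side [[530.728    0.     282.9888]
 [  0.     530.728  214.9784]
 [  0.       0.       1.    ]] [[-0.9996  0.0254 -0.014   0.6056]
 [ 0.0272  0.6557 -0.7545  0.018 ]
 [-0.01   -0.7546 -0.6562  1.219 ]
 [ 0.      0.      0.      1.    ]]
{'time_s': 0.1, 'joint_pos': array([61.4999, 28.1605, 89.3474, -0.0026, 62.5488, -6.0504]), 'dq': array([ 0.1109, -0.015 , -0.1607, -0.0125,  0.0211,  0.0171]), 'joint_torque': array([  0.0032, -61.9446, -26.2027,  -0.0001,   0.0028,  -0.    ]), 'position': array([0.2386, 0.5776, 0.4042]), 'tool_rot': array([[-0.9242,  0.3819, -0.0004],
       [ 0.3819,  0.9242, -0.0009],
       [ 0.0001, -0.001 , -1.    ]]), 'contact_force': array([ 0.054 , -0.8893, -0.5196]), 'wrist_torque': array([ 0.0095,  0.0344, -0.033 ]), 'finger_force': 0.0, 'grip_width': 0.08551763580795929}
```

View pics/top0.png

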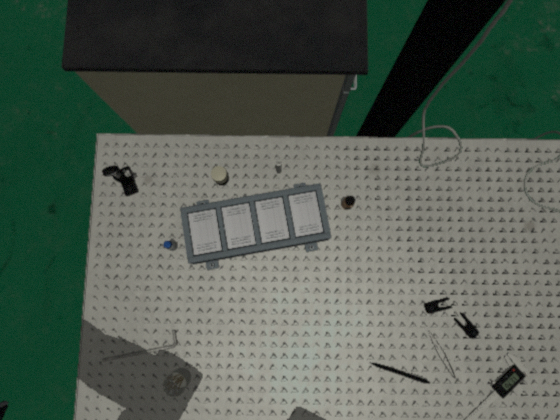

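View pics/side0.png

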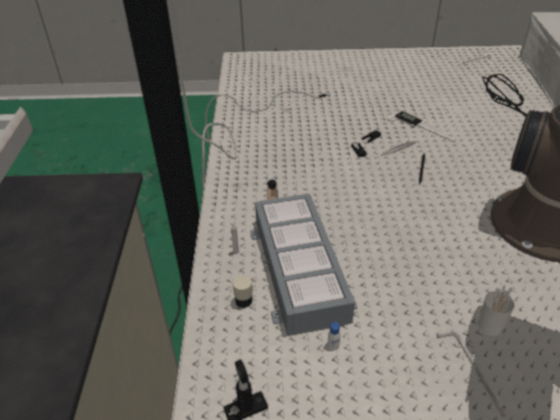

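The top view shows the box at px (183–330, 185–262) with panels 1 to 4 from left to right. The can is at (220,175), the post at (278,168), the vial at (169,244) and the bottle at (348,201). Next I'll compute the panel poses.

```bash
cat > h.py <<'E'
import numpy as np,cv2
from plant import env
np.set_printoptions(precision=4,suppress=True)
def ray(n,uv,z):
    c=env.get_calibration(n);T=c["camera_from_world"];R=T[:3,:3];o=-R.T@T[:3,3]
    d=R.T@np.linalg.inv(c["K"])@np.r_[uv,1];return o+d*(z-o[2])/d[2]
E
python3 - <<'E'
from h import *
im=cv2.imread("pics/top0.png");g=cv2.cvtColor(im,cv2.COLOR_BGR2GRAY)
m=(g>125).astype(np.uint8)
n,l,s,c=cv2.connectedComponentsWithStats(m[170:275,175:340],connectivity=4)
P=[]
for i in range(1,n):
    if 600<s[i,4]<2500:
        uv=c[i]+[175,170];w=ray("top",uv,.062);r=cv2.minAreaRect(np.argwhere(l==i)[:,::-1].astype(np.float32))
        print(uv,s[i],w,r);P.append(w)
P=np.array(sorted(P,key=lambda p:-p[1]))
print("centre",P.mean(0)); 
if len(P)==4: d=P[0]-P[3];print(np.linalg.norm(d),np.degrees(np.arctan2(-d[0],d[1])))
for n,uv,z in[("can",(220,174),.058),("post",(278,165),.075),("bottle",(350,201),.065),("vial",(168,244),.06)]:print(n,ray("top",uv,z))
im=cv2.resize(im[150:280,140:380],None,fx=3.3,fy=3.3,interpolation=cv2.INTER_CUBIC);cv2.imwrite("pics/c.png",im)
E
```

```text
[305.121 213.909] [ 114   22   34   44 1033] [ 0.5958 -0.0013  0.062 ] ((130.21697998046875, 43.49056625366211), (40.359188079833984, 26.9061279296875), 79.3803482055664)
[271.6146 219.9233] [  81   28   33   44 1043] [0.5809 0.0752 0.062 ] ((96.60755157470703, 49.573585510253906), (40.42061996459961, 26.9061279296875), 79.3803482055664)
[238.     225.9632] [  47   34   33   44 1034] [0.5659 0.1517 0.062 ] ((63.25676345825195, 55.5405387878418), (40.27775192260742, 27.290231704711914), 80.53767395019531)
[204.2243 232.1771] [ 14  40  32  44 994] [0.5506 0.2281 0.062 ] ((29.10810661315918, 61.648651123046875), (40.4421501159668, 26.961435317993164), 80.53767395019531)
centre [0.5733 0.1134 0.062 ]
0.23382421920314764 11.145987229923076
can [0.6876 0.1976 0.058 ]
post [0.7067 0.0624 0.075 ]
bottle [ 0.6267 -0.1039  0.065 ]
vial [0.5227 0.3097 0.06  ]
```

View pics/c.png

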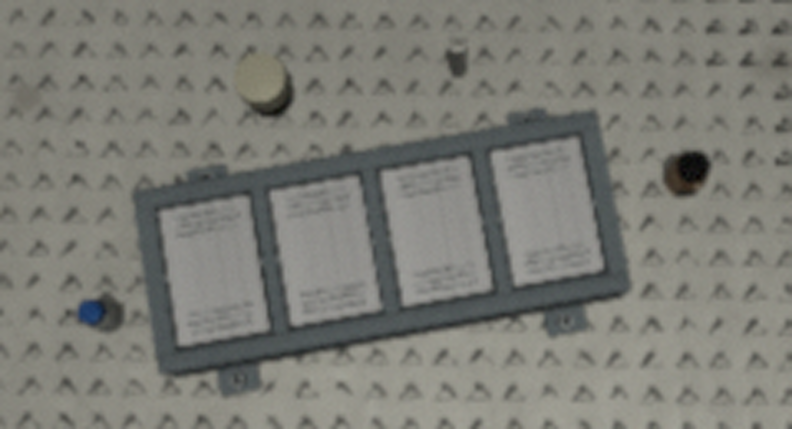

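```bash
cat >> h.py <<'E'
C=np.array([.5733,.1134,.062]);a=np.radians(11.15)
B=np.array([[np.cos(a),-np.sin(a),0],[np.sin(a),np.cos(a),0],[0,0,1]])
def rep():
    s=env.read_state();R=s["tool_rot"];p=s["position"]+R[:,2]*env.finger_overhang
    print("t",s["time_s"],"tip box mm",B.T@(p-C)*1000,"F box",B.T@s["contact_force"],"w",s["grip_width"])
    print("tool in box\n",B.T@R)
    return s,R,p
E
python3 -m handwheel '[[[0,0,0,0,0,-1,1],[0,0,0,0,0,-1,1],[0,0,0,0,0,-1,1],[0,0,0,0,0,-1,1],[0,0,0,0,0,-1,1],[0,0,0,0,0,-1,1],[0,0,0,0,0,-1,1],[0,0,0,0,0,-1,1],[0,0,0,0,0,-0.4,1]]]'
python3 -m handwheel '[[[-0.57,-0.84,0,0,0,0,1],[-0.57,-0.84,0,0,0,0,1],[-0.57,-0.84,0,0,0,0,1],[-0.57,-0.84,0,0,0,0,1],[-0.57,-0.84,0,0,0,0,1],[-0.57,-0.84,0,0,0,0,1],[-0.57,-0.84,0,0,0,0,1],[-0.57,-0.84,0,0,0,0,1],[-0.57,-0.84,0,0,0,0,1],[-0.57,-0.84,0,0,0,0,1],[-0.57,-0.84,0,0,0,0,1],[-0.57,-0.84,0,0,0,0,1]]]'
python3 -c "from h import *;rep()"
```

```text
time_s: 0.85
position: [0.2386, 0.5776, 0.4044]
tool_rot: [[-0.98, -0.197, -0.0], [-0.197, 0.98, -0.001], [0.0, -0.0, -1.0]]
contact_force: [-0.1, 1.0, -0.8]
grip_width: -0.0002
finger_force: 0.0
time_s: 1.85
position: [0.5862, 0.2332, 0.4045]
tool_rot: [[-0.981, -0.193, -0.0], [-0.193, 0.981, 0.0], [0.0, 0.0, -1.0]]
contact_force: [0.6, 1.2, -0.4]
grip_width: -0.0
finger_force: 0.0
t 1.85 tip box mm [ 35.7756 115.0892 169.0897] F box [ 0.8627  1.0784 -0.3879] w -4.95313451884056e-06
tool in box
 [[-1.      0.0001 -0.0004]
 [ 0.0001  1.      0.0001]
 [ 0.0004  0.0001 -1.    ]]
```

```bash
python3 -m handwheel '[[[0.05,0.05,1,0,0,0,1],[0,0,1,0,0,0,1],[0,0,1,0,0,0,1],[0,0,0.9,0,0,0,1],[0,0,0,0,0,0,1]]]'
python3 -c "
from h import *;rep()
cv2.imwrite('pics/s1.png',cv2.resize(env.read_camera('side')[120:360,160:440,::-1],None,fx=2.5,fy=2.5))"
```

```text
time_s: 2.27
position: [0.5814, 0.2359, 0.242]
tool_rot: [[-0.981, -0.193, -0.01], [-0.193, 0.981, -0.003], [0.011, -0.001, -1.0]]
contact_force: [-0.7, 0.6, -0.2]
grip_width: -0.0001
finger_force: 0.0
t 2.2667 tip box mm [ 29.7437 118.5235   6.5891] F box [-0.6078  0.7156 -0.1553] w -0.00013158094491226671
tool in box
 [[-0.9999  0.0003 -0.0108]
 [ 0.0003  1.     -0.0008]
 [ 0.0108 -0.0009 -0.9999]]
```

View pics/s1.png

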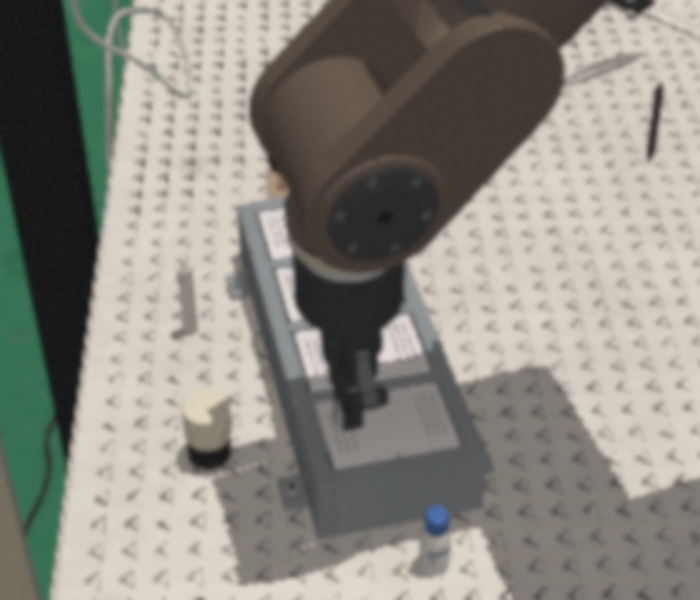

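The side view shows the fingertips just above the far end of panel 1, around px (350,425), clear of the can. Now I'll press down.

```bash
python3 -m handwheel '[[[-0.1,0,0.05,0,0,0,1],[0,0,0.05,0,0,0,1],[0,0,0,0,0,0,1]]]';python3 -c "from h import *;rep()"
python3 -m handwheel '[[[0,0,0.05,0,0,0,1],[0,0,0.03,0,0,0,1],[0,0,0,0,0,0,1]]]';python3 -c "from h import *;rep()"
```

```text
time_s: 2.57
position: [0.5871, 0.2376, 0.2467]
tool_rot: [[-0.981, -0.194, 0.003], [-0.194, 0.981, 0.001], [-0.003, 0.0, -1.0]]
contact_force: [0.1, -0.4, -0.6]
grip_width: -0.0001
finger_force: 0.0
t 2.5667 tip box mm [ 38.1779 119.201   11.3372] F box [ 0.0395 -0.4506 -0.6275] w -0.0001367345160461333
tool in box
 [[-1.     -0.0002  0.0034]
 [-0.0002  1.      0.0003]
 [-0.0034  0.0003 -1.    ]]
time_s: 2.82
position: [0.5866, 0.2374, 0.2421]
tool_rot: [[-0.981, -0.193, 0.001], [-0.193, 0.981, 0.0], [-0.001, 0.0, -1.0]]
contact_force: [0.7, 0.1, -0.5]
grip_width: 0.0
finger_force: 0.0
t 2.8167 tip box mm [ 37.1319 119.0848   6.6719] F box [ 0.7114 -0.0148 -0.4744] w 2.799660098183974e-05
tool in box
 [[-1.     -0.0001  0.0008]
 [-0.0001  1.      0.0001]
 [-0.0008  0.0001 -1.    ]]
```

```bash
python3 -m handwheel '[[[0.05,-0.05,0.06,0,0,0,1],[0,0,0.06,0,0,0,1],[0,0,0.06,0,0,0,1],[0,0,0,0,0,0,1]]]';python3 -m handwheel '[[[0,0,0.04,0,0,0,1],[0,0,0.04,0,0,0,1],[0,0,0,0,0,0,1]]]';python3 -c "from h import *;rep()"
```

```text
time_s: 3.15
position: [0.585, 0.2349, 0.2338]
tool_rot: [[-0.981, -0.193, -0.0], [-0.193, 0.981, -0.0], [0.0, -0.0, -1.0]]
contact_force: [-0.3, -0.5, -0.6]
grip_width: 0.0002
finger_force: 0.0
time_s: 3.4
position: [0.5851, 0.235, 0.2308]
tool_rot: [[-0.981, -0.193, -0.0], [-0.193, 0.981, 0.0], [0.0, 0.0, -1.0]]
contact_force: [-0.2, 0.3, -0.3]
grip_width: 0.0003
finger_force: 0.1
t 3.4 tip box mm [ 35.0512 117.0313  -4.5872] F box [-0.104   0.3408 -0.3397] w 0.00029316437968993016
tool in box
 [[-1.     -0.     -0.0001]
 [-0.      1.      0.    ]
 [ 0.0001  0.     -1.    ]]
```

```bash
python3 -m handwheel '[[[0,0,0.05,0,0,0,1],[0,0,0.05,0,0,0,1],[0,0,0,0,0,0,1]]]';python3 -c "
from h import *;rep();print(env.finger_overhang)
cv2.imwrite('pics/s2.png',cv2.resize(env.read_camera('side')[220:360,240:380,::-1],None,fx=4,fy=4,interpolation=2))"
```

```text
time_s: 3.65
position: [0.585, 0.235, 0.2267]
tool_rot: [[-0.981, -0.193, -0.0], [-0.193, 0.981, 0.0], [0.0, 0.0, -1.0]]
contact_force: [-0.1, 0.0, 0.0]
grip_width: -0.0003
finger_force: 0.1
t 3.65 tip box mm [ 34.9921 117.0633  -8.677 ] F box [-0.0932  0.0401  0.0073] w -0.0003256236582227632
tool in box
 [[-1.     -0.     -0.0002]
 [-0.      1.      0.0001]
 [ 0.0002  0.0001 -1.    ]]
0.1734
```

View pics/s2.png

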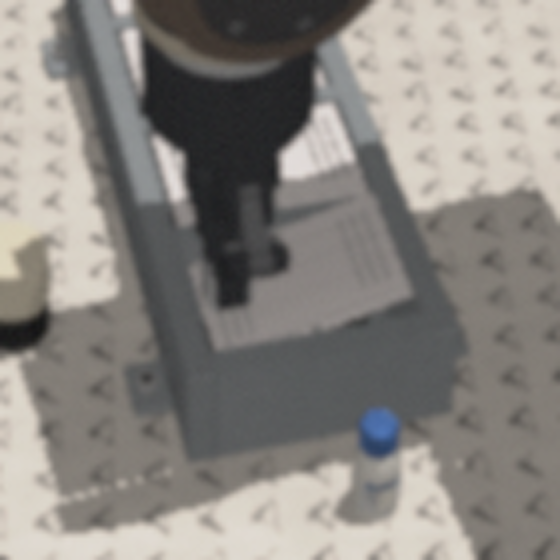

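Panel 1 rocks: in the side crop its near end is lifted off the rim around (350,320). I'll press it deeper.

```bash
python3 -m handwheel '[[[0,0,0.07,0,0,0,1],[0,0,0.07,0,0,0,1],[0,0,0.07,0,0,0,1],[0,0,0.07,0,0,0,1],[0,0,0,0,0,0,1]]]';python3 -c "
from h import *;rep()
cv2.imwrite('pics/s3.png',cv2.resize(env.read_camera('side')[220:360,240:380,::-1],None,fx=4,fy=4,interpolation=2))"
```

```text
time_s: 4.12
position: [0.585, 0.235, 0.2152]
tool_rot: [[-0.981, -0.193, -0.001], [-0.193, 0.981, -0.0], [0.001, 0.0, -1.0]]
contact_force: [-0.3, 0.0, 0.2]
grip_width: -0.0001
finger_force: 0.0
t 4.1167 tip box mm [ 34.8206 117.0081 -20.2195] F box [-0.2383  0.0967  0.2403] w -0.00010834346447231746
tool in box
 [[-1.      0.     -0.0007]
 [ 0.      1.      0.    ]
 [ 0.0007  0.     -1.    ]]
```

View pics/s3.png

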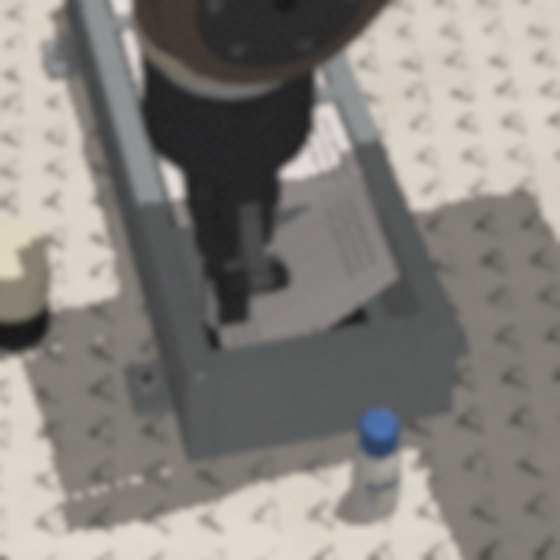

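```bash
python3 -m handwheel '[[[0.02,0,0.07,0,0,0,1],[0.02,0,0.07,0,0,0,1],[0.02,0,0.06,0,0,0,1],[0,0,0,0,0,0,1]]]'
python3 -c "
from h import *;rep()
cv2.imwrite('pics/s4.png',cv2.resize(env.read_camera('side')[220:360,240:380,::-1],None,fx=4,fy=4,interpolation=2))"
```

```text
time_s: 4.5
position: [0.5825, 0.2345, 0.2073]
tool_rot: [[-0.981, -0.193, -0.001], [-0.193, 0.981, -0.0], [0.001, 0.0, -1.0]]
contact_force: [-0.0, -0.2, 0.3]
grip_width: -0.0
finger_force: 0.0
t 4.5 tip box mm [ 32.2843 117.0033 -28.0695] F box [-0.0917 -0.2323  0.3343] w -2.1904492717477555e-05
tool in box
 [[-1.     -0.     -0.0007]
 [-0.      1.      0.    ]
 [ 0.0007  0.     -1.    ]]
```

View pics/s4.png

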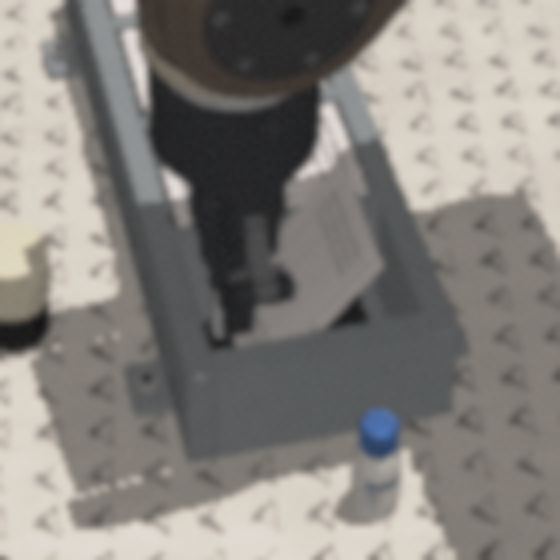

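The panel is now tilted about 40–45°, with its near edge at roughly (382,262). I'll rise, move round to the near side and lower.

```bash
python3 -m handwheel '[[[0,0,-0.5,0,0,0,1],[0,0,-0.9,0,0,0,1],[0,0,-0.9,0,0,0,1],[0.5,0,-0.2,0,0,0,1],[0.9,0,0,0,0,0,1],[0.9,0,0,0,0,0,1],[0.7,0,0,0,0,0,1],[0.3,0,0,0,0,0,1],[0,0,0.4,0,0,0,1],[0,0,0.5,0,0,0,1],[0,0,0.3,0,0,0,1],[0,0,0,0,0,0,1]]]'
python3 -m handwheel '[[[0,0,0,0,0,0,1],[0,0,0,0,0,0,1]]]'
python3 -c "
from h import *;rep()
cv2.imwrite('pics/s5.png',cv2.resize(env.read_camera('side')[190:360,220:420,::-1],None,fx=3.5,fy=3.5,interpolation=2))"
```

```text
time_s: 5.55
position: [0.4528, 0.2089, 0.2582]
tool_rot: [[-0.981, -0.193, -0.003], [-0.193, 0.981, -0.001], [0.003, -0.0, -1.0]]
contact_force: [-0.3, -0.4, -0.7]
grip_width: -0.0
finger_force: 0.0
time_s: 5.72
position: [0.4534, 0.209, 0.2605]
tool_rot: [[-0.981, -0.193, 0.001], [-0.193, 0.981, 0.0], [-0.001, 0.0, -1.0]]
contact_force: [-0.3, -0.4, 1.5]
grip_width: 0.0001
finger_force: 0.0
t 5.7167 tip box mm [-99.0224 117.0505  25.1279] F box [-0.3908 -0.3364  1.4945] w 7.341481345817307e-05
tool in box
 [[-1.      0.      0.0007]
 [ 0.      1.      0.0001]
 [-0.0007  0.0001 -1.    ]]
```

View pics/s5.png

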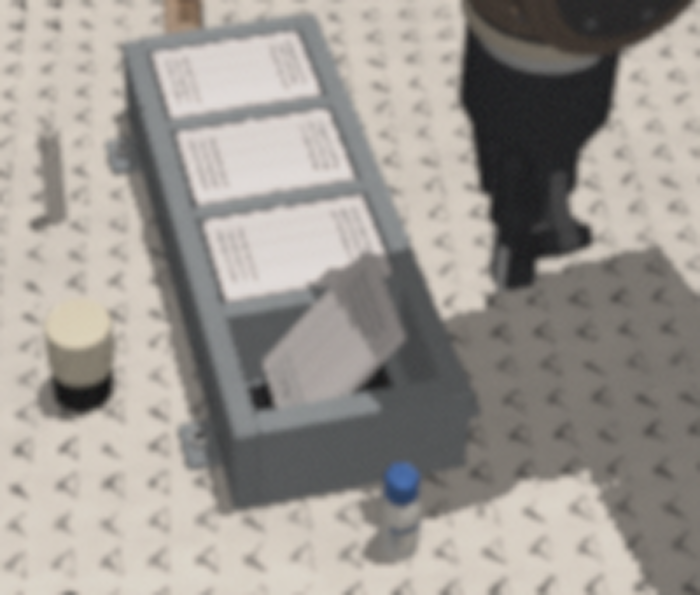

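The panel stays tilted with its raised edge clear around (375,290), and the fingers are on the near side. I'll lower 13 mm and push.

```bash
python3 -m handwheel '[[[0,0,0.2,0,0,0,1],[-0.2,0,0.13,0,0,0,1],[-0.3,0,0,0,0,0,1],[-0.25,0,0,0,0,0,1],[-0.2,0,0,0,0,0,1],[-0.2,0,0,0,0,0,1],[-0.2,0,0,0,0,0,1],[-0.2,0,0,0,0,0,1],[-0.2,0,0,0,0,0,1],[0,0,0,0,0,0,1]]]'
python3 -c "from h import *;rep()"
python3 -m handwheel '[[[-0.1,0,0,0,0,0,1],[-0.1,0,0,0,0,0,1],[0,0,0,0,0,0,1],[0,0,0,0,0,0,1]]]'
python3 -c "
from h import *;rep()
cv2.imwrite('pics/s6.png',cv2.resize(env.read_camera('side')[190:360,220:420,::-1],None,fx=3.5,fy=3.5,interpolation=2))"
```

```text
time_s: 6.6
position: [0.5232, 0.2227, 0.2468]
tool_rot: [[-0.981, -0.193, 0.001], [-0.193, 0.981, 0.0], [-0.001, 0.0, -1.0]]
contact_force: [-0.2, -0.2, -0.3]
grip_width: -0.0001
finger_force: 0.0
t 6.6 tip box mm [-27.8215 117.0114  11.3613] F box [-0.2751 -0.1192 -0.3362] w -6.576211016528182e-05
tool in box
 [[-1.      0.0002  0.0013]
 [ 0.0002  1.      0.0002]
 [-0.0013  0.0002 -1.    ]]
time_s: 6.93
position: [0.5297, 0.2241, 0.2467]
tool_rot: [[-0.981, -0.193, 0.0], [-0.193, 0.981, 0.0], [-0.0, 0.0, -1.0]]
contact_force: [0.1, 0.8, -0.0]
grip_width: 0.0
finger_force: 0.0
t 6.9333 tip box mm [-21.2807 117.0723  11.2977] F box [ 0.2233  0.7705 -0.0327] w 2.1686950091960447e-05
tool in box
 [[-1.     -0.0001  0.0002]
 [-0.0001  1.      0.0001]
 [-0.0002  0.0001 -1.    ]]
```

View pics/s6.png

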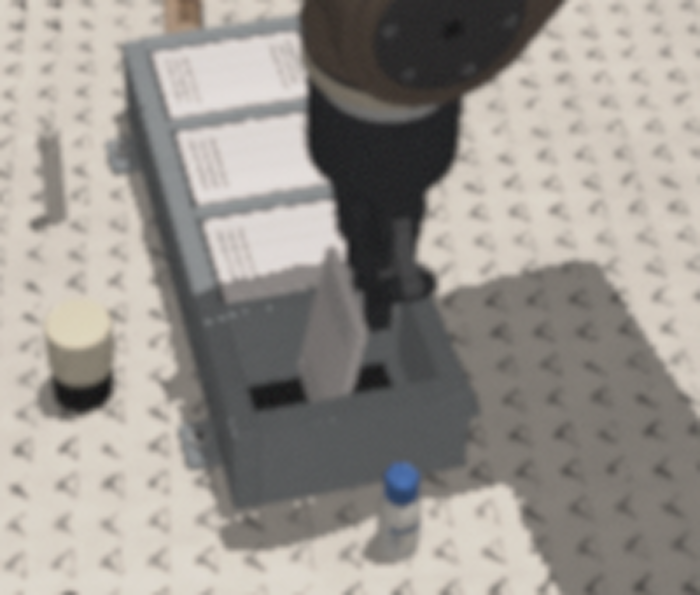

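The panel is nearly upright at (335,330). I'll push a little further and watch the force.

```bash
python3 -m handwheel '[[[-0.08,0,0,0,0,0,1],[-0.07,0,0,0,0,0,1],[0,0,0,0,0,0,1]]]'; python3 -m handwheel '[[[0.4,0,0,0,0,0,1],[0.9,0,0,0,0,0,1],[0.9,0,-0.3,0,0,0,1],[0.6,0,-0.9,0,0,0,1],[0,0,-0.9,0,0,0,1],[0,0,0,0,0,0,1],[0,0,0,0,0,0,1],[0,0,0,0,0,0,1]]]'
python3 -c "
from h import *;rep()
cv2.imwrite('pics/s7.png',np.vstack([cv2.resize(env.read_camera('side')[170:360,210:420,::-1],(663,600),interpolation=2)]))"
```

```text
time_s: 7.23
position: [0.5346, 0.2251, 0.2464]
tool_rot: [[-0.981, -0.193, -0.005], [-0.193, 0.981, -0.001], [0.005, -0.0, -1.0]]
contact_force: [-10.2, -1.1, 5.1]
grip_width: -0.0002
finger_force: 5.2
time_s: 7.9
position: [0.4267, 0.2037, 0.3294]
tool_rot: [[-0.981, -0.193, 0.001], [-0.193, 0.981, 0.0], [-0.001, 0.0, -1.0]]
contact_force: [0.4, -0.3, -0.1]
grip_width: 0.0
finger_force: 0.0
t 7.9 tip box mm [-126.2735  117.0298   94.0111] F box [ 0.3824 -0.3656 -0.0932] w 4.470815123154305e-05
tool in box
 [[-1.      0.      0.0008]
 [ 0.      1.      0.0002]
 [-0.0008  0.0002 -1.    ]]
```

View pics/s7.png

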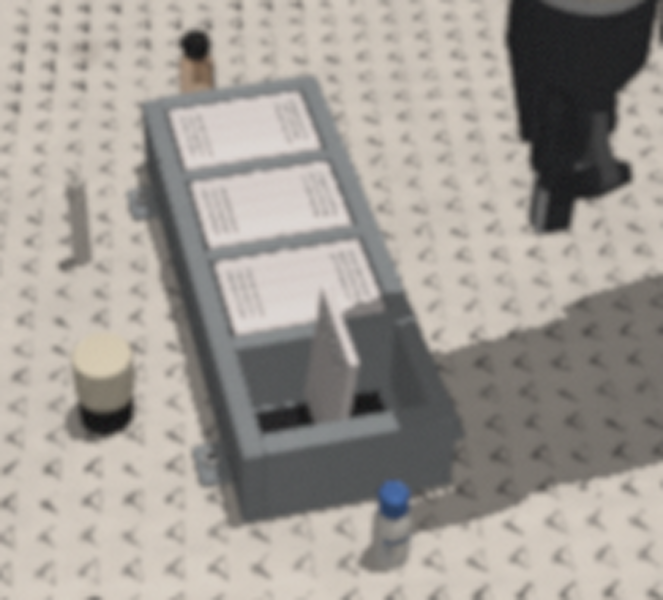

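Panel 1 stands upright at its stop, around (335,355). The other three panels are shut, all four neighbours are standing and the gripper is clear.

```bash
python3 -c "from plant import env;print(env.close_job())"
```

```text
the job is handed in; nothing more can be done
None
```

Panel 1 was the one that rocked and now stands upright at its stop; the last picture showed panels 2–4 shut and the can, post and bottles still standing, and I handed the job in at about 8 s (no verdict was returned).

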